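# Aim the code reader and hold a tube rack in the nest's corner

## Robot

A 6-joint arm with a two-finger parallel gripper is mounted at the origin on the work surface. World frame = base frame: x ahead of the robot, y to its left, z up, the work surface at z = 0. Lengths are in mm, angles in degrees, forces in N, time in s.
With the tool pointing down it reaches from about 350 to 850 mm from the base axis. Payload 8.1 kg.
Tool frame: the origin (TCP) lies midway between the tips of the shut fingers; the grasp point (between the pads) lies 19 mm behind it; z points along the fingers, y is the direction in which the jaws open and shut (so a half turn about z gives the same grasp; the last joint's range is limited). The gripper opens to 85 mm and grips with 20 to 120 N. Pads are 22 mm wide; open, the fingers measure 114 mm over their backs; the gripper's body (76 mm by 85 mm) begins 54 mm behind the grasp point. The pads swing forward as they close: fully open they stand 13 mm farther back than shut.
Start: joints at [63.575, 7.471, 85.268, -0, 87.261, -4.893], TCP at [220.189, 558.142, 231.292] pointing down, gripper open.
Joint ranges: [-169.43, 169.43], [-51.17, 129.36], [1.28, 143.12], [-76.62, 256.62], [0, 156.53], [-152.29, 152.29]. Speed limits (degrees/s): [136.94, 136.94, 159.86, 180, 180, 180].

## Interface

Orientations are given as [roll, pitch, yaw] about the fixed x, y, z axes, in that order (R = Rz(yaw) Ry(pitch) Rx(roll)).
In Python, from bench import telemetry, snapshot, camera_params, job gives the robot as it stands. The module is installed in compiled form; this text tells all that it offers.
- The arm moves only by the shell command python3 -m jog 'ROWS' [FORCE]. ROWS is JSON, a list that holds one entry, the list of rows, each a list of 7 numbers: the shift along the tool's x, y, z in units of 50 mm (1.0 is 50 mm), then the turn, a rotation vector about the tool's x, y, z in units of 2 pi rad (1.0 is 2 pi rad), then the opening, from 0 (shut) to 1 (fully open). In form: [[[dx, dy, dz, rx, ry, rz, claw], ...]]. A call has 1 to 12 rows; each row shifts and turns the commanded pose from where the row before left it, along the tool's axes as they then stand; what a row does not reach is not made up. A row lasts 1/8 s, in which the tool goes at most 62.5 mm and 10.7 degrees, less where a joint would pass 70% of its speed; a pose out of reach is approached as far as the arm can. A call with a number of a shift or a turn outside -1 to 1 is refused whole. A call with a gripper value outside its range is refused whole. The fingers move at their own pace and stop on an object; FORCE is the grip in N (left out, the last holds). Time passes only in rows, so rows that do not move let the fingers close. It gives the time, the measured TCP pose, the force and the opening at its end, in the units of the state.
- telemetry.sense(): the state, without advancing time (a new reading comes with each control period).
- snapshot(name): name is "side" or "top" or "wrist"; returns (picture, depth): 384x512x3 uint8, red, green, blue; 384x512 float32, mm along the optical axis (not along the pixel's ray), 0 where there is no reading.
- camera_params(name): a dict with "K" (3x3 intrinsics, pixels), "extrinsics" (4x4, takes a point from camera to world coordinates). Camera axes: x right, y down, z forward; pixel columns grow to the right and rows downward; lengths in mm; the calibration is good to about 2 mm. The wrist camera is an equidistant fisheye: a pixel r from the principal point sees the ray r / f radians off the axis. A picture is of the moment at which its call begins: read the wrist's pose just before it. camera_params takes no time and is no camera call; for the wrist camera it gives the pose at the moment of the call.
- job.hand_in(): hands the job in, once; it reports no verdict.
The state is a dict: "time": time; "joint_pos": joint angles; "qd": joint speeds; "joint_efforts": joint torques, N m; "tool_pos": TCP position; "tcp_rot": TCP orientation; "ft_force": force on the tool from outside, world axes, zero at the start; "wrist_torque": the same for the moment, N m; "finger_gap": finger opening in mm.
Only numpy, scipy, OpenCV 4.12 (cv2) and the standard library are available. Lean on these libraries where they do the work, as an engineer would, in place of code of your own. Each camera call takes 0.05 s, during which the arm holds its last target. There are 200 camera calls.

## Task

Use the knob of the pan-tilt code reader to swivel and tilt its head so that the lens points straight at the spot in the corner nest where the small tube rack will stand. Then put the small rack flat on the nest, square in its corner with its long side along the longer stop, and press it firmly against both upright stops at once; finish while still holding it pressed there, so that the reader can read it. Leave the large rack, the tip box and the bottle where they are.

Things in the scene. Friction and masses are not known exactly. Their poses are not given: they have to be found in the camera images.
- rack: small yellow tube rack, a solid block 52 (x) x 96 (y) x 50 (z) mm with 3 x 6 holes drawn on its flat top, about 0.15 to 0.3 kg, loose on the bench; origin at the centre of its underside, z up. It is the same either way round. Grip it across its 52 mm width.
- nest: white plastic plate 110 (x) x 150 (y) x 8 (z) mm fixed on the bench, with two dark steel stops standing on it that form an inside corner at its +x, +y side; origin at the centre of its underside. The corner is open towards its -x and -y.
- stop_far: dark steel bar 12 x 138 mm along the nest's +x edge, its top 24 mm above the bench (16 mm above the plate); its flat inner face (facing the nest's -x) is 43 mm from the nest's origin along nest x. Origin at the centre of its underside. Rigid.
- stop_left: dark steel bar 88 x 12 mm along the nest's +y edge, its top 24 mm above the bench (16 mm above the plate); its flat inner face (facing the nest's -y) is 63 mm from the nest's origin along nest y. Origin at the centre of its underside. Rigid.
- nest_home (a point): point on the nest's plate top (8 mm above the bench), with the nest's axes: where the centre of the small rack's underside lies when the rack, its long side along nest y, touches both stops. It is at (17, 15, 8) mm in the nest's frame. It is also the spot to aim the lens at.
- reader: grey base (96 mm across) and post (28 mm across, 105 mm tall) of the code reader, fixed on the bench; origin at the centre of its underside. The swivel axis is the vertical through its origin; the tilt axis is horizontal, crosses it 150 mm above the bench, and turns with the swivel.
- reader_swivel (a joint): swivel of the head, rad, positive anticlockwise from above, range -1.4 to 1.4; at 0 the lens faces the reader body's -y. Stiff: stays where it is left (about 0.12 N m to turn).
- reader_tilt (a joint): tilt of the head, rad, positive = lens down and knob up, 0 = lens level, range -0.5 to 0.8. Stiff: stays where it is left (about 0.25 N m to turn).
- reader_lens (a point): centre of the round black lens, on the front of the white head (66 x 80 x 50 mm), 50 mm from the tilt axis; the line of sight passes through the crossing of the two axes and leaves along this point's -y; its x is the tilt axis, its z the head's up.
- reader_knob (a point): centre of the black ball knob, 26 mm in diameter, on an 8 mm rod behind the head, for turning the head in both joints: at the head's (0, 110, 50) mm from the crossing of the axes, axes as the lens's. It can be pinched from above, across the rod.
- big_rack: large low yellow rack, 85 x 170 x 28 mm, loose bystander; origin at the centre of its underside.
- tip_box: clear plastic tip box with lid, 84 x 120 x 72 mm, loose bystander; origin at the centre of its underside.
- bottle: bottle, 62 mm across, 130 mm tall, loose bystander; origin at the centre of its underside.
Not all that is in view belongs to the job. What is shaped like the rack but purple is not meant.

How it is judged (in metres and radians):
On the way, in this order (a step that is already met when the one before it is completed fails the run):
1. the reader's lens is aimed at the nest's home spot and still (x of nest_home in the frame of reader_lens between -0.03 and 0.03 m and z of nest_home in the frame of reader_lens between -0.03 and 0.03 m and y of nest_home in the frame of reader_lens below 0 m and velocity of joint reader_swivel between -0.05 and 0.05 rad/s and velocity of joint reader_tilt between -0.05 and 0.05 rad/s), for 0.2 s.
2. the small rack is on the nest, pressed against both stops (x of rack in the frame of nest_home between -0.003 and 0.003 m and y of rack in the frame of nest_home between -0.003 and 0.003 m and z of rack in the frame of nest_home between -0.003 and 0.003 m and angle between the x axis of rack and the x axis of nest_home, either way round below 0.05 rad and contact force between rack and stop_far above 1.5 N and contact force between rack and stop_left above 1.5 N and contact force between rack and the fingers above 1 N and linear speed of rack below 0.02 m/s), for 0.2 s.
At the end, for the whole second after the job is handed in: The lens's line of sight passes within 30 mm (sideways and up-down) of the home spot; the small rack stands on the nest within 3 mm of home in x, y and z and square within 0.05 rad, the fingers push it so that it presses on each of the two stops with more than 1.5 N, through the last second (all of step 1 and all of step 2); the arm keeps its last pose, push and grip.
It fails at once if the large rack is moved more than 20 mm (distance of big_rack from where it was at the start of the episode above 0.02 m).
It fails at once if the tip box is moved more than 20 mm (distance of tip_box from where it was at the start of the episode above 0.02 m).
It fails at once if the bottle is moved more than 20 mm (distance of bottle from where it was at the start of the episode above 0.02 m).
It also fails if it takes over 51 s, if anything falls off the work surface, if the arm or the gripper's body presses on something with over 40 N, if the wrist force passes 120 N, or if a joint passes its speed limit or range.

## Working session

There is one attempt and no reset: what is moved stays moved. The work goes in short steps, Python scripts to look and compute and a shell command to move; the robot and the scene stay as the last step left them, time stands still between calls to the robot, and variables do not carry over. Pictures are saved under pics/ and viewed, about 8 in all and at most 12, crops included, and the job is handed in when it is done.

```bash
mkdir -p pics
python3 - <<'E'
from bench import telemetry,snapshot,camera_params
import numpy as np,cv2
s=telemetry.sense();print(s)
for n in("side","top"):
    p,d=snapshot(n);c=camera_params(n);np.savez(f"{n}.npz",p=p,d=d,K=c["K"],E=c["extrinsics"])
    cv2.imwrite(f"pics/{n}0.png",p[:,:,::-1]);print(n,c)
E
```

```text
{'time': 0.0, 'joint_pos': array([ 6.35749929e+01,  7.51499018e+00,  8.53310391e+01, -6.94075956e-04,
        8.72620861e+01, -4.89176257e+00]), 'qd': array([ 0.00384762,  0.00457534,  0.13544676, -0.04915801, -0.04163533,
       -0.00941577]), 'joint_efforts': array([-1.91155457e-03, -5.69421601e+01, -5.00528634e+01, -5.51026260e-04,
        1.54898968e-02, -5.88422409e-06]), 'tool_pos': array([219.94235525, 557.62538786, 230.22880645]), 'tcp_rot': array([-1.79892219e+02, -8.52869157e-03,  1.58466781e+02]), 'ft_force': array([-0.129746  ,  0.34195829,  0.50337007]), 'wrist_torque': array([-0.04407544, -0.05844018,  0.02450276]), 'finger_gap': 85.47036065762043}
side {'K': array([[474.58170163,   0.        , 255.08779511],
       [  0.        , 474.58170163, 191.61576609],
       [  0.        ,   0.        ,   1.        ]]), 'extrinsics': array([[ 7.54730021e-01, -4.89720387e-01,  4.36527820e-01,
        -1.65548762e+02],
       [-6.55995028e-01, -5.55967227e-01,  5.10461523e-01,
        -9.97793500e+02],
       [-7.28825329e-03, -6.71620715e-01, -7.40859296e-01,
         1.43865988e+03],
       [ 0.00000000e+00,  0.00000000e+00,  0.00000000e+00,
         1.00000000e+00]])}
top {'K': array([[480.57149269,   0.        , 253.88179207],
       [  0.        , 480.57149269, 192.72721086],
       [  0.        ,   0.        ,   1.        ]]), 'extrinsics': array([[-1.63113779e-02, -9.98109923e-01,  5.92496522e-02,
         4.98665940e+02],
       [-9.99843514e-01,  1.58765240e-02, -7.80273380e-03,
        -1.06434684e+02],
       [ 6.84730751e-03, -5.93676538e-02, -9.98212701e-01,
         1.53932720e+03],
       [ 0.00000000e+00,  0.00000000e+00,  0.00000000e+00,
         1.00000000e+00]])}
```

View pics/top0.png

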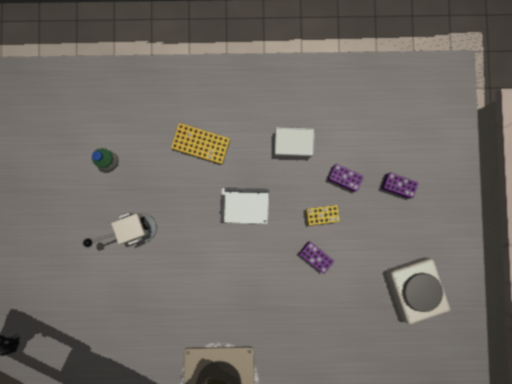

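View pics/side0.png

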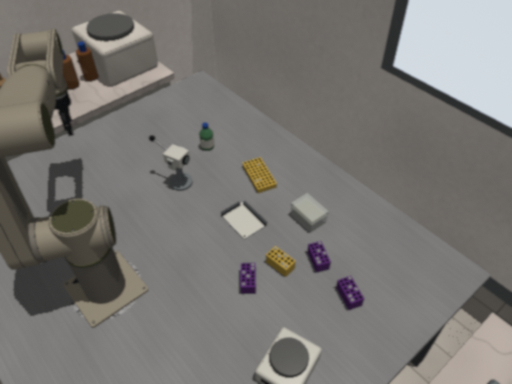

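The top view shows the nest at (246,208) with dark stops on its upper and left edges (+x, +y). The small yellow rack is at (323,215), the reader head at (128,229) and its knob at (88,242). The big rack is at (200,143), the tip box at (295,142) and the bottle at (104,160). The side view agrees.

```bash
cat > h.py <<'E'
import numpy as np,cv2
def load(n):
    z=np.load(n+".npz");p,d,K,E=z["p"],z["d"],z["K"],z["E"]
    v,u=np.mgrid[:384,:512];c=np.stack([(u-K[0,2])/K[0,0]*d,(v-K[1,2])/K[1,1]*d,d],-1)
    return p,d,c@E[:3,:3].T+E[:3,3],cv2.cvtColor(p,cv2.COLOR_RGB2HSV),K,E
def ray(u,v,z,K,E):
    r=np.stack([(u-K[0,2])/K[0,0],(v-K[1,2])/K[1,1],np.ones_like(u,float)],-1)@E[:3,:3].T
    return E[:3,3]+r*((z-E[2,3])/r[...,2])[...,None]
def rect(m,z,K,E,box):
    m=m.astype(np.uint8);u0,v0,u1,v1=box;k=np.zeros_like(m);k[v0:v1,u0:u1]=m[v0:v1,u0:u1]
    k=cv2.morphologyEx(k,cv2.MORPH_CLOSE,np.ones((5,5)))
    n,l,s,c=cv2.connectedComponentsWithStats(k);i=1+np.argmax(s[1:,4]);v,u=np.nonzero(l==i)
    P=ray(u.astype(float),v.astype(float),z,K,E)[:,:2].astype(np.float32)
    return cv2.minAreaRect(P),s[i]
E
python3 - <<'E'
from h import *
for n,bx in(("top",dict(rack=(295,195,350,235),nest=(215,182,280,232),rd=(80,205,165,250))),("side",dict(rack=(260,240,300,280),nest=(210,195,275,245),rd=(140,125,200,195)))):
    p,d,W,H,K,E=load(n);h,s,v=[H[...,i].astype(int) for i in range(3)]
    print(n,"rack",rect((h>12)&(h<35)&(s>120)&(W[...,2]>38),50,K,E,bx["rack"]))
    print(n,"nest",rect((s<40)&(v>170),8,K,E,bx["nest"]))
    print(n,"stops",rect((v<90)&(W[...,2]>12),24,K,E,bx["nest"]))
    a,b,c,e=bx["rd"];w=W[b:e,a:c].reshape(-1,3);hh=H[b:e,a:c].reshape(-1,3);uv=np.stack(np.mgrid[b:e,a:c],-1).reshape(-1,2)
    k=(w[:,2]>80)&(hh[:,2]<70)
    for q in np.argwhere(k)[:,0]: print("dark",uv[q][::-1],w[q].round(),hh[q][2]) if np.hypot(*(w[q,:2]-w[(w[:,2]>140)&(hh[:,2]>150)][:,:2].mean(0)))>60 else 0
    k=(w[:,2]>120)&(hh[:,2]>150);print("head",w[k].mean(0),w[k].min(0),w[k].max(0),k.sum())
    k=(w[:,2]>4)&(w[:,2]<40);print("base",w[k].mean(0),w[k].min(0),w[k].max(0),k.sum(), np.median(w[k][:,2]))
    cv2.imwrite(f"pics/{n}_rd.png",cv2.resize(p[b-10:e+10,a-10:c+10,::-1],None,fx=5,fy=5,interpolation=2))
a=cv2.imread("pics/top_rd.png");b=cv2.imread("pics/side_rd.png");c=np.zeros((max(a.shape[0],b.shape[0]),a.shape[1]+b.shape[1],3),np.uint8)
c[:a.shape[0],:a.shape[1]]=a;c[:b.shape[0],a.shape[1]:]=b;print(c.shape);cv2.imwrite("pics/rd.png",c)
E
```

```text
top rack (((514.8812255859375, -328.9460754394531), (49.49883270263672, 97.13765716552734), 6.18766450881958), array([306, 206,  33,  19, 500], dtype=int32))
top nest (((549.2733764648438, -87.72223663330078), (143.67881774902344, 105.09721374511719), 88.97248840332031), array([ 222,  189,   46,   34, 1284], dtype=int32))
top stops (((597.5021362304688, -95.10501861572266), (129.6755828857422, 10.148443222045898), 87.11260986328125), array([226, 188,  42,   5, 121], dtype=int32))
dark [149 235] [ 499. -106. 1539.] 58
dark [ 85 239] [457. 352. 203.] 64
dark [ 86 239] [457. 349. 203.] 44
dark [ 87 239] [457. 346. 203.] 34
dark [ 88 239] [457. 342. 207.] 32
dark [ 89 239] [457. 340. 206.] 40
dark [ 90 239] [457. 340. 199.] 60
dark [ 84 240] [455. 354. 206.] 58
dark [ 85 240] [455. 350. 208.] 33
dark [ 86 240] [455. 346. 212.] 22
dark [ 87 240] [455. 346. 205.] 16
dark [ 88 240] [454. 343. 203.] 16
dark [ 89 240] [454. 340. 205.] 17
dark [ 90 240] [454. 337. 205.] 34
dark [ 91 240] [454. 337. 198.] 64
dark [ 84 241] [452. 353. 207.] 37
dark [ 85 241] [452. 350. 207.] 20
dark [ 86 241] [4
[... 2962 characters left out ...]
 [153 139] [447. 332. 199.] 41
dark [154 139] [453. 336. 193.] 69
dark [151 140] [440. 337. 195.] 51
dark [152 140] [442. 332. 197.] 48
dark [153 140] [447. 334. 193.] 64
dark [187 156] [-166. -998. 1439.] 49
dark [182 177] [-166. -998. 1439.] 51
dark [185 177] [-166. -998. 1439.] 60
dark [184 178] [-166. -998. 1439.] 50
dark [180 181] [-166. -998. 1439.] 53
dark [175 182] [-166. -998. 1439.] 55
head [480.00443237 228.07412547 184.68088659] [-165.54876216 -997.79350014  162.27217597] [ 529.28993716  289.69761462 1438.65987655] 230
base [513.78141814 329.82432858   9.47220298] [333.13477998 134.85655729   4.00751249] [754.54853298 650.90094055  39.6910661 ] 673 7.257929091859978
(450, 925, 3)
```

View pics/rd.png

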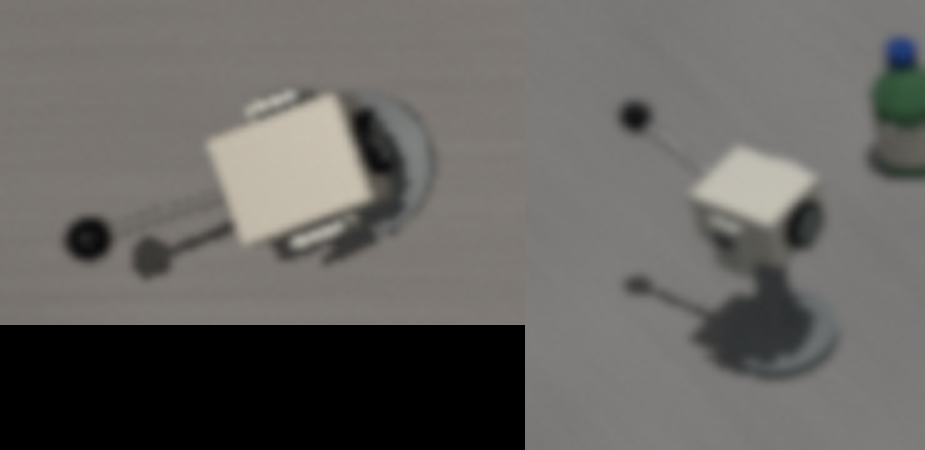

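Run:
```python
from h import *
from scipy.optimize import least_squares
bx={"top":(110,205,170,250),"side":(155,165,205,200)}
rays=[];pts=[]
for n in("top","side"):
    p,d,W,H,K,E=load(n);P=p.astype(int)
    a,b,c,e={"top":(78,232,98,252),"side":(144,130,160,146)}[n]
    g=(90-P[b:e,a:c].max(-1)).clip(0);vv,uu=np.mgrid[b:e,a:c]
    if n=="top":g[:, 14:]=0
    u=(g*uu).sum()/g.sum();v=(g*vv).sum()/g.sum()
    r=E[:3,:3]@[(u-K[0,2])/K[0,0],(v-K[1,2])/K[1,1],1];rays.append((E[:3,3],r/np.linalg.norm(r)));print(n,"knob px",u,v)
    a,b,c,e=bx[n];m=np.zeros((384,512),np.uint8);m[b:e,a:c]=((P[...,2]-P[...,0])[b:e,a:c]>4)
    N,l,s,_=cv2.connectedComponentsWithStats(m);i=1+np.argmax(s[1:,4]);m=(l==i).astype(np.uint8)
    z=np.median(W[m>0][:,2]);print("base",s[i],"z",z)
    h=cv2.convexHull(np.argwhere(m)[:,::-1].astype(np.int32))[:,0].astype(float)
    Q=ray(h[:,0],h[:,1],6.,K,E)[:,:2]
    f=least_squares(lambda o:np.hypot(*(Q-o).T)-48,Q.mean(0)+[0,20],loss="soft_l1",f_scale=2);print("circle",f.x,np.abs(f.fun).round(1),Q.round().tolist())
    t=(H[...,1]<60)&(H[...,2]>165)&(W[...,2]>155)&(W[...,2]<220)
    w=W[t&(np.hypot(W[...,0]-485,W[...,1]-240)<70)];c0=w.mean(0);A=np.linalg.svd(w-c0)[2][2];print("headtop",c0,A*np.sign(A[2]),len(w),cv2.minAreaRect(w[:,:2].astype(np.float32)))
(A,a),(B,b)=rays;k=np.linalg.lstsq(np.stack([a,-b],1),B-A,rcond=None)[0];print("knob",(A+a*k[0]+B+b*k[1])/2,np.linalg.norm(A+a*k[0]-B-b*k[1]))
```

```text
top knob px 87.30220090293454 242.35270880361173Traceback (most recent call last):
  File "<stdin>", line 13, in <module>
    return _wrapfunc(a, 'argmax', axis=axis, out=out, **kwds)
    return bound(*args, **kwds)
ValueError: attempt to get argmax of an empty sequence
```

Run:
```python
from h import *
from scipy.optimize import least_squares
bx={"top":(110,205,170,250),"side":(155,165,205,200)}
rays=[]
for n in("top","side"):
    p,d,W,H,K,E=load(n);P=p.astype(int)
    a,b,c,e={"top":(78,232,98,252),"side":(144,130,160,146)}[n]
    g=(90-P[b:e,a:c].max(-1)).clip(0);vv,uu=np.mgrid[b:e,a:c]
    if n=="top":g[:, 14:]=0
    u=(g*uu).sum()/g.sum();v=(g*vv).sum()/g.sum()
    r=E[:3,:3]@[(u-K[0,2])/K[0,0],(v-K[1,2])/K[1,1],1];rays.append((E[:3,3],r/np.linalg.norm(r)));print(n,"knob px",u,v)
    a,b,c,e=bx[n];D=(P[...,2]-P[...,0])[b:e,a:c];print("bench/base b-r",np.percentile(D,[5,25,50,75,90,98]))
    th=np.percentile(D,[50,98]).mean()
    m=np.zeros((384,512),np.uint8);m[b:e,a:c]=(D>th)
    N,l,s,_=cv2.connectedComponentsWithStats(m);i=1+np.argmax(s[1:,4]);m=(l==i).astype(np.uint8)
    print("base",s[i],"z",np.median(W[m>0][:,2]))
    h=cv2.convexHull(np.argwhere(m)[:,::-1].astype(np.int32))[:,0].astype(float)
    Q=ray(h[:,0],h[:,1],6.,K,E)[:,:2]
    f=least_squares(lambda o:np.hypot(*(Q-o).T)-48,Q.mean(0)+[0,20],loss="soft_l1",f_scale=2);print("circle",f.x,f.fun.round(1))
    t=(H[...,1]<60)&(H[...,2]>165)&(W[...,2]>155)&(W[...,2]<220)
    w=W[t&(np.hypot(W[...,0]-485,W[...,1]-240)<70)];c0=w.mean(0);A=np.linalg.svd(w-c0)[2][2];print("headtop",c0,A*np.sign(A[2]),len(w),cv2.minAreaRect(w[:,:2].astype(np.float32)))
(A,a),(B,b)=rays;k=np.linalg.lstsq(np.stack([a,-b],1),B-A,rcond=None)[0];print("knob",(A+a*k[0]+B+b*k[1])/2,np.linalg.norm(A+a*k[0]-B-b*k[1]))
```

```text
top knob px 87.30220090293454 242.35270880361173
bench/base b-r [-24. -13.  -9.  -8.  -2.   1.]
base [138 213  19  32 305] z 15.722172386776492
circle [482.88920414 242.38855534] [  0.1  -0.7  -2.   -2.5   2.4   2.6  -0.  -16.   -0.    0.7   0.5   0.6
   0.6   0.5   0.8]
headtop [484.63467489 242.17131194 176.27510269] [-0.01221677  0.03698884  0.999241  ] 577 ((483.841064453125, 241.99856567382812), (81.07392120361328, 76.54664611816406), 18.682748794555664)
side knob px 151.57881355932204 137.90762711864406
bench/base b-r [-4. -3. -3. -1.  3.  5.]
base [170 169  23  21 327] z 14.959742209551223
circle [485.78944421 240.8584352 ] [-0.6 -1.4  0.3  1.7  2.6  0.8  1.1 -0.9 -2.2 -1.5 24.7 22.4 -0.5 -1.4
 -0.3]
headtop [485.00311454 238.41467038 173.96181313] [0.01581589 0.06220013 0.99793838] 195 ((486.1646423339844, 239.0636444091797), (65.30178833007812, 75.46713256835938), 19.903467178344727)
knob [448.38474522 348.0784665  193.40573313] 1.8543128532410162
```

```bash
python3 -m jog '[[[0,0,0,0,0,0.0284,1],[0,0,0,0,0,0.0284,1],[0,0,0,0,0,0.0284,1],[0,0,0,0,0,0.0284,1],[0,0,0,0,0,0.0284,1],[-0.89,0.52,0,0,0,0,1],[-0.89,0.52,0,0,0,0,1],[-0.89,0.52,0,0,0,0,1],[-0.89,0.52,0,0,0,0,1],[-0.89,0.52,0,0,0,0,1],[-0.89,0.52,-0.1,0,0,0,1],[0,0,0,0,0,0,1]]]' 40
python3 - <<'E'
from bench import telemetry,snapshot,camera_params
import numpy as np,cv2
s=telemetry.sense();c=camera_params("wrist");p,d=snapshot("wrist");np.savez("w1.npz",p=p,d=d,K=c["K"],E=c["extrinsics"]);print(s["tool_pos"],s["tcp_rot"],s["time"],c)
cv2.imwrite("pics/w1.png",p[:,:,::-1])
E
```

```text
time: 1.6
tool_pos: [451.0, 347.2, 236.2]
tcp_rot: [180.0, 0.1, 107.1]
ft_force: [0.0, 1.0, -0.4]
finger_gap: 85.4
[451.03179424 347.16226344 236.18994112] [1.79991539e+02 5.17086081e-02 1.07080953e+02] 1.6 {'K': array([[297.31863964,   0.        , 257.5526576 ],
       [  0.        , 297.31863964, 195.50446779],
       [  0.        ,   0.        ,   1.        ]]), 'extrinsics': array([[ 9.55980234e-01,  2.81909641e-01,  8.14171113e-02,
         4.30889813e+02],
       [ 2.93430360e-01, -9.19051294e-01, -2.63141296e-01,
         4.13510534e+02],
       [ 6.44433099e-04,  2.75448131e-01, -9.61315719e-01,
         3.77440734e+02],
       [ 0.00000000e+00,  0.00000000e+00,  0.00000000e+00,
         1.00000000e+00]])}
```

View pics/w1.png

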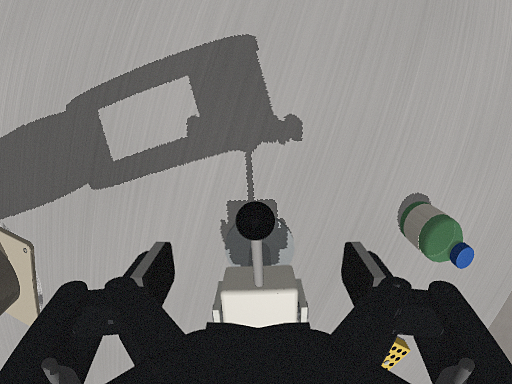

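The wrist view shows the knob at (255,220), centred between the fingers at columns 150 and 365. Its ray meets z=194 at (449.7, 347), which agrees with the earlier fix.

```bash
python3 -m jog '[[[0,-0.03,0.3,0,0,0,1],[0,0,0.3,0,0,0,1],[0,0,0.3,0,0,0,1],[0,0,0.3,0,0,0,1],[0,0,0,0,0,0,0],[0,0,0,0,0,0,0],[0,0,0,0,0,0,0],[0,0,0,0,0,0,0],[0,0,0,0,0,0,0]]]' 40
python3 - <<'E'
import numpy as np
O=np.array([484.5,241.5]);t0,t1=-.05,.4164;p0,p1=np.radians([18.7,15.9])
def k(t,p):
    h=110*np.cos(t)-50*np.sin(t);return np.array([O[0]-h*np.sin(p),O[1]+h*np.cos(p),150+110*np.sin(t)+50*np.cos(t)])
q=np.array([k(t0+(t1-t0)*f,p0+(p1-p0)*f) for f in np.linspace(0,1,9)]);print(q.round(1))
y=np.radians(107.1);R=np.array([[np.cos(y),np.sin(y),0],[np.sin(y),-np.cos(y),0],[0,0,-1]]).T
print((np.diff(q,axis=0)@R/50).round(3))
E
```

```text
time: 2.78
tool_pos: [447.8, 349.7, 177.2]
tcp_rot: [179.9, -0.0, 107.3]
ft_force: [1.0, 1.0, 3.8]
finger_gap: 23.5
[[448.5 347.9 194.4]
 [450.  345.5 200.9]
 [451.6 342.7 207.2]
 [453.3 339.6 213.3]
 [455.  336.1 219.2]
 [456.8 332.2 224.9]
 [458.7 328.1 230.3]
 [460.6 323.6 235.4]
 [462.5 318.8 240.2]]
[[-0.055  0.015 -0.129]
 [-0.063  0.014 -0.126]
 [-0.07   0.014 -0.122]
 [-0.077  0.013 -0.118]
 [-0.084  0.012 -0.113]
 [-0.091  0.011 -0.108]
 [-0.097  0.01  -0.103]
 [-0.103  0.008 -0.097]]
```

```bash
python3 -m jog '[[[-0.055,0.015,-0.129,0,0,0.001,0],[-0.063,0.014,-0.126,0,0,0.001,0],[-0.07,0.014,-0.122,0,0,0.001,0],[-0.077,0.013,-0.118,0,0,0.001,0],[-0.084,0.012,-0.113,0,0,0.001,0],[-0.091,0.011,-0.108,0,0,0.001,0],[-0.097,0.01,-0.103,0,0,0.001,0],[-0.103,0.008,-0.097,0,0,0.001,0],[0,0,0,0,0,0,0],[0,0,0,0,0,0,0]]]' 40
python3 - <<'E'
from bench import telemetry,snapshot,camera_params
import numpy as np,cv2
s=telemetry.sense();c=camera_params("wrist");p,d=snapshot("wrist");np.savez("w2.npz",p=p,d=d,K=c["K"],E=c["extrinsics"]);print(s["tool_pos"],s["tcp_rot"],s["time"])
P,D=snapshot("side");q=cv2.resize(P[120:200,135:210],None,fx=4,fy=4)
o=np.zeros((384,820,3),np.uint8);o[:,:512]=p;o[:q.shape[0],512:512+q.shape[1]]=q;cv2.imwrite("pics/w2.png",o[:,:800,::-1])
E
```

```text
time: 4.03
tool_pos: [461.0, 319.4, 222.1]
tcp_rot: [180.0, 0.1, 104.4]
ft_force: [0.6, -3.5, -3.1]
finger_gap: 23.5
[461.00865652 319.37715363 222.13175117] [1.79988685e+02 5.27217119e-02 1.04438991e+02] 4.025
```

View pics/w2.png

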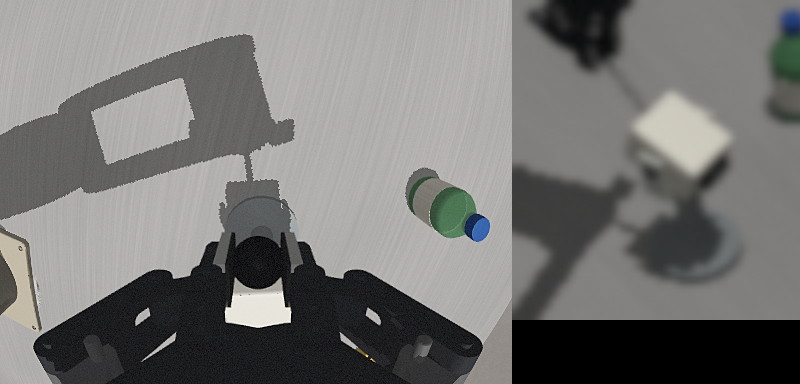

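```bash
python3 -m jog '[[[0,0,0,0,0,0,1],[0,0,0,0,0,0,1],[0,0,0,0,0,0,1],[0,0,0,0,0,0,1],[0,0,-0.4,0,0,0,1],[0,0,-0.5,0,0,0,1],[0,0,-0.5,0,0,0,1],[0,0,0,0,0,0,1],[0,0,0,0,0,0,1]]]' 40
python3 - <<'E'
from bench import telemetry,snapshot,camera_params
from h import *
s=telemetry.sense();c=camera_params("wrist");p,d=snapshot("wrist");K,E=c["K"],c["extrinsics"];print(s["tool_pos"],s["time"])
np.savez("w3.npz",p=p,d=d,K=K,E=E)
v,u=np.mgrid[:384,:512];x=(u-K[0,2])/K[0,0];y=(v-K[1,2])/K[1,1];r=np.hypot(x,y)+1e-9
ax=np.stack([np.sin(r)*x/r,np.sin(r)*y/r,np.cos(r)],-1)
W=(ax/ax[...,2:]*d[...,None])@E[:3,:3].T+E[:3,3]
g=p.max(-1);k=(g<60)&(d>0)&(np.abs(u-257)<60)&(np.hypot(W[...,0]-462,W[...,1]-319)<25)&(W[...,2]>215)&(W[...,2]<262)
w=W[k];print("knob n",k.sum(),"px",u[k].mean(),v[k].mean())
from scipy.optimize import least_squares
f=least_squares(lambda o:np.linalg.norm(w-o,axis=1)-13,w.mean(0)-[0,0,8],loss="soft_l1",f_scale=1);kn=f.x;print("knob",kn,np.abs(f.fun).mean())
O=np.array([484.5,241.5]);dx=kn[:2]-O;h=np.hypot(*dx);psi=np.arctan2(-dx[0],dx[1]);t=np.arctan2(kn[2]-150,h)-np.arctan2(50,110)
print("h",h,"rad",np.hypot(h,kn[2]-150),"psi",np.degrees(psi),"tilt",t)
hd=(p.min(-1)>150)&(W[...,2]>120)&(np.hypot(*(W[...,:2]-O).T).T<70);w=W[hd]
if len(w)>30:
    c0=w.mean(0);
    for _ in range(5): A=np.linalg.svd(w-c0,full_matrices=False)[2][2];e=(w-c0)@A;w=w[np.abs(e)<2.5*e.std()+.1];c0=w.mean(0)
    A*=np.sign(A[2]);print("head",c0,A,len(w),"tilt",np.arccos(A[2]),"psi",np.degrees(np.arctan2(A[0],-A[1])))
for n in("top","side"):
    p,d=snapshot(n);c=camera_params(n);np.savez(n+"2.npz",p=p,d=d,K=c["K"],E=c["extrinsics"])
    P,D,W,H,K,E=load(n+"2");t=(H[...,1]<60)&(H[...,2]>150)&(W[...,2]>145)&(W[...,2]<230)&(np.hypot(W[...,0]-485,W[...,1]-240)<70)
    w=W[t];c0=np.median(w,0);A=np.linalg.svd(w-w.mean(0),full_matrices=False)[2][2];A*=np.sign(A[2]);print(n,c0,A,len(w),"tilt",np.arccos(A[2]),"psi",np.degrees(np.arctan2(A[0],-A[1])))
E
```

```text
time: 5.25
tool_pos: [460.7, 319.9, 292.1]
tcp_rot: [180.0, -0.0, 104.5]
ft_force: [0.3, 0.1, -0.8]
finger_gap: 85.1
[460.69482705 319.9496553  292.13716666] 5.25
knob n 1049 px 257.7025738798856 214.1916110581506
knob [461.33327769 319.33041961 236.85249671] 0.3423040494670201
h 81.20511830746884 rad 118.90175534512682 psi 16.575973591323788 tilt 0.3923618534861252
head [487.87514185 236.68798504 173.85539717] [ 0.11435933 -0.36140358  0.92536987] 2775 tilt 0.38878614699069725 psi 17.558990458608225
top [487.79546705 234.88761897 174.16218623] [ 0.12677709 -0.3604053   0.92414046] 664 tilt 0.39201668037847653 psi 19.379963164852875
side [487.23160779 231.46944949 171.18687035] [ 0.10154096 -0.35363092  0.9298573 ] 283 tilt 0.37677151495268235 psi 16.020797397098217
```

```bash
python3 -m jog '[[[0,0,0,0,0,0.023,1],[-0.95,0.085,0,0,0,0,1],[-0.95,0.085,0,0,0,0,1],[-0.95,0.085,0,0,0,0,1],[-0.95,0.085,0,0,0,0,1],[-0.95,0.085,0,0,0,0,1],[-0.95,0.085,0,0,0,0,1],[-0.95,0.085,0,0,0,0,1],[-0.95,0.085,0,0,0,0,1],[-0.95,0.085,0,0,0,0,1],[-0.95,0.085,0,0,0,0,1],[0,0,0,0,0,0,1]]]' 40
python3 -m jog '[[[0,0,0,0,0,0,1]]]'
cat >> h.py <<'E'
def axes(K):
    v,u=np.mgrid[:384,:512].astype(float);return wray(u,v,K)
def wray(u,v,K):
    x=(u-K[0,2])/K[0,0];y=(v-K[1,2])/K[1,1];r=np.hypot(x,y)+1e-9
    return np.stack([np.sin(r)*x/r,np.sin(r)*y/r,np.cos(r)],-1)
def wcast(u,v,z,K,E):
    r=wray(u,v,K)@E[:3,:3].T;return E[:3,3]+r*((z-E[2,3])/r[...,2])[...,None]
E
python3 - <<'E'
from bench import telemetry,snapshot,camera_params
from h import *
s=telemetry.sense();c=camera_params("wrist");p,d=snapshot("wrist");K,E=c["K"],c["extrinsics"];print(s["tool_pos"],s["tcp_rot"],s["time"])
np.savez("w4.npz",p=p,d=d,K=K,E=E);cv2.imwrite("pics/w4.png",p[:,:,::-1])
E
```

```text
time: 6.9
tool_pos: [553.7, -150.8, 290.6]
tcp_rot: [-179.9, -0.0, 96.0]
ft_force: [-1.0, 0.5, -0.0]
finger_gap: 85.2
time: 7.02
tool_pos: [553.8, -147.5, 291.2]
tcp_rot: [-179.9, -0.1, 96.2]
ft_force: [-0.2, -0.1, 0.4]
finger_gap: 85.5
[ 553.77847665 -147.45259303  291.18907687] [-1.79920649e+02 -6.63737397e-02  9.61531461e+01] 7.025
```

View pics/w4.png

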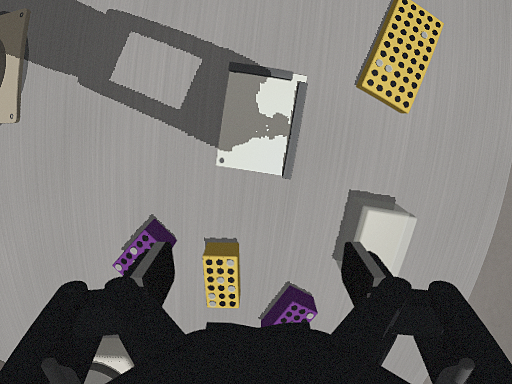

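The wrist view shows the nest with its corners near (217,166), (230,63), (307,75) and (290,178). The far stop is on its right edge and the left stop is at the top. The yellow rack stands at (221,272) between two purple ones, at (145,245) and (290,308).

Run:
```python
from h import *
z=np.load("w4.npz");p,d,K,E=z["p"],z["d"],z["K"],z["E"]
ax=axes(K);W=(ax/ax[...,2:]*d[...,None])@E[:3,:3].T+E[:3,3]
v,u=np.mgrid[:384,:512];H=cv2.cvtColor(p,cv2.COLOR_RGB2HSV).astype(int)
reg=(d>0)&(np.abs(W[...,0]-555)<85)&(np.abs(W[...,1]+82)<105)&(v<215)
print("bench z",np.median(W[...,2][(v<215)&(u>320)&(u<345)]))
def R(m,n):
    m=cv2.morphologyEx(m.astype(np.uint8),cv2.MORPH_OPEN,np.ones((3,3)));N,l,s,_=cv2.connectedComponentsWithStats(m);i=1+np.argmax(s[1:,4]);w=W[l==i]
    print(n,s[i],cv2.minAreaRect(w[:,:2].astype(np.float32)),"z",np.median(w[:,2]));return w
R(reg&(W[...,2]>4.5),"nest all")
w=R(reg&(W[...,2]>18),"stops")
a=w[w[:,1]<-50-20];b=w[w[:,0]<560+20]
for n,q in(("far",a),("left",b)):print(n,cv2.minAreaRect(q[:,:2].astype(np.float32)))
w=R(reg&(W[...,2]>4)&(W[...,2]<13),"plate")
y=(H[...,0]>12)&(H[...,0]<35)&(H[...,1]>110)&(np.abs(u-220)<40)&(np.abs(v-272)<50)
R(y&(W[...,2]>45),"rack top");
print("rack z pct",np.percentile(W[y][:,2],[5,50,95]))
```

```text
bench z -1.214614658769591
nest all [ 216   62   91  117 8114] ((551.54638671875, -87.91033935546875), (149.9942169189453, 110.78038787841797), 87.29747772216797) z 6.970708709885571
stops [283  82  24  97 853] ((599.9862670898438, -96.25848388671875), (137.8689422607422, 13.029829025268555), 87.03970336914062) z 22.606722552892847
far ((598.8839111328125, -117.57487487792969), (95.17919158935547, 13.029829025268555), 87.03970336914062)
left ((0.0, 0.0), (0.0, 0.0), 0.0)
plate [ 216   71   91  104 6640] ((551.2685546875, -87.771728515625), (150.03433227539062, 110.3623046875), 87.08866119384766) z 6.732422690214037
rack top [ 203  255   36   53 1156] ((517.7604370117188, -228.70799255371094), (58.421607971191406, 299.9684753417969), 0.01841997727751732) z 48.612222841341264
rack z pct [12.21489698 48.19812896 49.8006273 ]
```

Run:
```python
from h import *
for n in("w4","w3"):
    z=np.load(n+".npz");p,d,K,E=z["p"],z["d"],z["K"],z["E"]
    ax=axes(K);W=(ax/ax[...,2:]*d[...,None])@E[:3,:3].T+E[:3,3]
    v,u=np.mgrid[:384,:512];H=cv2.cvtColor(p,cv2.COLOR_RGB2HSV).astype(int)
    if n=="w4": m=(H[...,0]>12)&(H[...,0]<35)&(H[...,1]>110)&(np.abs(u-220)<40)&(np.abs(v-272)<50)&(W[...,2]>44)&(W[...,2]<54)&(W[...,1]<-250)
    else:
        m=(p.min(-1)>140)&(W[...,2]>140)&(np.hypot(W[...,0]-485,W[...,1]-240)<75)
        w=W[m];c=np.median(w,0)
        for _ in range(6):A=np.linalg.svd(w-c,full_matrices=False)[2][2];w=w[np.abs((w-c)@A)<2];c=w.mean(0)
        m&=np.abs((W-c)@A)<2;A*=np.sign(A[2]);print("normal",A,"tilt",np.arccos(A[2]))
    k=cv2.morphologyEx(m.astype(np.uint8),cv2.MORPH_CLOSE,np.ones((7,7)));N,l,s,_=cv2.connectedComponentsWithStats(k);i=1+np.argmax(s[1:,4]);w=W[(l==i)&m]
    print(n,s[i],cv2.minAreaRect(w[:,:2].astype(np.float32)),"z",np.median(w[:,2]))
    if n=="w3":
        # side edges of head top: extreme columns per row, cast with depth
        P=[[],[]]
        for r in range(s[i][1]+3,s[i][1]+s[i][3]-3):
            q=np.flatnonzero((l[r]==i)&m[r])
            if len(q)>10:P[0].append(W[r,q[0],:2]);P[1].append(W[r,q[-1],:2])
        for e in P:
            vx,vy,x0,y0=cv2.fitLine(np.float32(e),cv2.DIST_HUBER,0,.01,.01).ravel();print("edge psi",np.degrees(np.arctan(-vx/vy)),x0,y0,len(e))
```

```text
w4 [ 203  254   36   54 1773] ((517.6356201171875, -330.8251647949219), (52.27027893066406, 95.60513305664062), 6.00270938873291) z 48.58219295198887
normal [ 0.11036653 -0.32536504  0.93912556] tilt 0.3507200665422539
w3 [ 228  247   68   51 3022] ((489.0333251953125, 233.82086181640625), (64.7547607421875, 75.05455780029297), 18.296777725219727) z 174.1667716826163
edge psi 17.482454 457.10187 229.73592 45
edge psi 17.06021 520.0662 239.83908 45
```

```bash
python3 -m jog '[[[-0.89,-0.278,0.6,0,0,0,1],[-0.89,-0.278,0.6,0,0,0,1],[-0.89,-0.278,0.6,0,0,0,1],[-0.89,-0.278,0.6,0,0,0,1],[0,0,0.6,0,0,0,1],[0,0,0.6,0,0,0,1],[0,0,0.4,0,0,0,1],[0,0,0.2,0,0,0,1],[0,0,0,0,0,0,1],[0,0,0,0,0,0,1]]]' 60
python3 - <<'E'
from bench import telemetry,snapshot,camera_params
from h import *
s=telemetry.sense();c=camera_params("wrist");p,d=snapshot("wrist");K,E=c["K"],c["extrinsics"];print(s["tool_pos"],s["tcp_rot"],s["time"])
np.savez("w5.npz",p=p,d=d,K=K,E=E);cv2.imwrite("pics/w5.png",p[:,:,::-1])
E
```

```text
time: 8.32
tool_pos: [519.0, -331.0, 83.6]
tcp_rot: [179.9, 0.1, 96.2]
ft_force: [0.2, 0.4, 0.6]
finger_gap: 85.8
[ 518.97152193 -331.04814789   83.56350062] [1.79911718e+02 8.64164000e-02 9.62078183e+01] 8.325
```

View pics/w5.png

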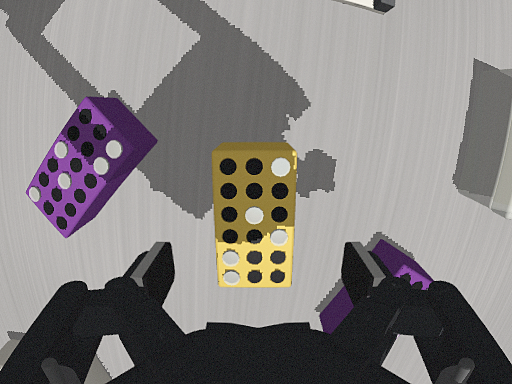

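Run:
```python
from h import *
p,d,W,H,K,E=load("top");H=H.astype(int)
m=((H[...,0]>125)&(H[...,0]<165)&(H[...,1]>70)).astype(np.uint8);m=cv2.morphologyEx(m,cv2.MORPH_CLOSE,np.ones((5,5)))
N,l,s,c=cv2.connectedComponentsWithStats(m)
for i in range(1,N):
    if s[i,4]>100:
        v,u=np.nonzero(l==i);Q=ray(u.astype(float),v.astype(float),50.,K,E)[:,:2].astype(np.float32);r=cv2.minAreaRect(Q);b=cv2.boxPoints(r);print(s[i],r)
        y=np.radians(96.2);T=np.array([[np.cos(y),np.sin(y)],[np.sin(y),-np.cos(y)]]);print((T@(b-[517.7,-330.9]).T).T.round())
```

```text
[328 164  35  27 547] ((629.87744140625, -402.47344970703125), (97.80201721191406, 55.8666877746582), 64.50926971435547)
[[-110.   54.]
 [-140.  102.]
 [ -56.  153.]
 [ -27.  106.]]
[381 173  37  25 584] ((603.2876586914062, -570.5582885742188), (103.05714416503906, 56.616432189941406), 69.60702514648438)
[[-281.   11.]
 [-306.   61.]
 [-214.  108.]
 [-189.   57.]]
[300 242  33  31 525] ((384.4873352050781, -306.009033203125), (97.73040771484375, 52.051570892333984), 50.02504348754883)
[[  24. -183.]
 [ -13. -147.]
 [  54.  -76.]
 [  92. -113.]]
```

The wrist view shows the rack at column 255, midway between the fingers (about 257). The nearest purple rack stays about 50 mm clear of the fingers.

```bash
python3 -m jog '[[[0,-0.026,0.32,0,0,0,1],[0,0,0.32,0,0,0,1],[0,0,0.32,0,0,0,1],[0,0,0.3,0,0,0,1],[0,0,0,0,0,0,1],[0,0,0,0,0,0,0.4],[0,0,0,0,0,0,0.4],[0,0,0,0,0,0,0.4],[0,0,0,0,0,0,0.4],[0,0,0,0,0,0,0.4]]]' 60
```

```text
time: 9.62
tool_pos: [517.6, -331.4, 20.3]
tcp_rot: [179.9, 0.1, 96.2]
ft_force: [-0.2, 0.7, 6.7]
finger_gap: 51.4
```

```bash
python3 -m jog '[[[0,0,-0.5,0,0,0,0.4],[0,0,-0.7,0,0,0,0.4],[0,0,0,0,0,0.0125,0.4],[0,0,0,0,0,0.0125,0.4],[0.7,0.07,0,0,0,0,0.4],[0.7,0.07,0,0,0,0,0.4],[0.7,0.07,0,0,0,0,0.4],[0.7,0.07,0,0,0,0,0.4],[0.7,0.07,0,0,0,0,0.4],[0.7,0.07,0,0,0,0,0.4],[0.7,0.06,0,0,0,0,0.4],[0,0,0,0,0,0,0.4]]]' 60
python3 - <<'E'
from bench import telemetry,snapshot,camera_params
from h import *
s=telemetry.sense();c=camera_params("wrist");p,d=snapshot("wrist");K,E=c["K"],c["extrinsics"];print(s["tool_pos"],s["tcp_rot"],s["time"],s["ft_force"])
np.savez("w6.npz",p=p,d=d,K=K,E=E);cv2.imwrite("pics/w6.png",p[:,:,::-1])
ax=axes(K);W=(ax/ax[...,2:]*d[...,None])@E[:3,:3].T+E[:3,3];H=cv2.cvtColor(p,cv2.COLOR_RGB2HSV).astype(int);v,u=np.mgrid[:384,:512]
zt=s["tool_pos"][2]-20.3+50
m=(H[...,0]>12)&(H[...,0]<35)&(H[...,1]>90)&(abs(W[...,2]-zt)<8)&(np.hypot(W[...,0]-553,W[...,1]+88)<80)
k=cv2.morphologyEx(m.astype(np.uint8),cv2.MORPH_CLOSE,np.ones((9,9)));N,l,st,_=cv2.connectedComponentsWithStats(k);i=1+np.argmax(st[1:,4]);w=W[(l==i)&m];print(cv2.minAreaRect(w[:,:2].astype(np.float32)),np.median(w[:,2]),zt)
# rack's far (+y) top edge and bottom-edge heights
fc=(H[...,0]>10)&(H[...,0]<35)&(H[...,1]>90)&(abs(W[...,0]-553)<40)&(abs(W[...,1]+40)<25);print("rack z range",np.percentile(W[fc][:,2],[1,99]))
E
```

```text
time: 11.12
tool_pos: [552.2, -84.8, 78.3]
tcp_rot: [-179.9, -0.1, 87.4]
ft_force: [-0.4, 0.2, -3.2]
finger_gap: 51.2
[552.20317132 -84.79890965  78.2915166 ] [-1.79910179e+02 -5.11066988e-02  8.73589911e+01] 11.125 [-0.38383641  0.20619785 -3.18891804]
((552.7017822265625, -75.99130249023438), (77.81332397460938, 53.01993179321289), 87.44029998779297) 106.67212935583348 107.99151660294054
rack z range [ 63.50827938 219.68879393]
```

View pics/w6.png

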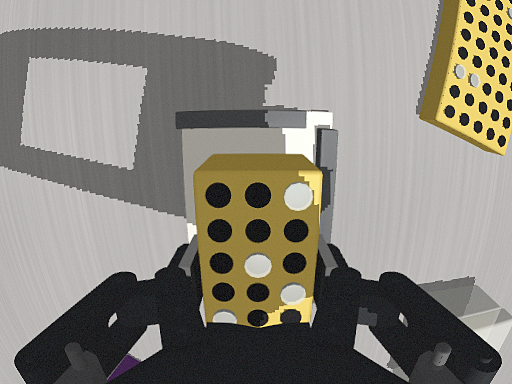

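```bash
python3 -m jog '[[[0,0,0.25,0,0,0.001,0.4],[0,0,0.25,0,0,0,0.4],[0,0,0.2,0,0,0,0.4],[0,0,0.15,0,0,0,0.4],[0,0,0.08,0,0,0,0.4],[0,0,0,0,0,0,0.4],[0,0,0.03,0,0,0,0.4],[0,0,0.02,0,0,0,0.4],[0,0,0,0,0,0,0.4]]]' 60
```

```text
time: 12.3
tool_pos: [552.9, -87.3, 30.2]
tcp_rot: [180.0, 0.0, 86.8]
ft_force: [0.1, -0.4, -2.4]
finger_gap: 51.0
```

```bash
python3 -m jog '[[[0,0,0.02,0,0,0,0.4],[0,0,0,0,0,0,0.4]]]'; python3 -m jog '[[[0,0,0.02,0,0,0,0.4],[0,0,0,0,0,0,0.4]]]'; python3 -m jog '[[[0,0,0,0,0,0,0.4]]]'
```

```text
time: 12.55
tool_pos: [552.7, -87.3, 29.0]
tcp_rot: [-180.0, -0.0, 86.8]
ft_force: [-0.0, -0.0, -3.3]
finger_gap: 50.8
time: 12.8
tool_pos: [552.9, -87.3, 28.3]
tcp_rot: [180.0, 0.0, 86.8]
ft_force: [-0.4, 0.5, -0.9]
finger_gap: 51.0
time: 12.92
tool_pos: [552.9, -87.3, 28.3]
tcp_rot: [180.0, 0.0, 86.8]
ft_force: [-1.0, 0.2, 0.1]
finger_gap: 51.2
```

```bash
python3 -m jog '[[[0,0,0.02,0,0,-0.001,0.4],[0.05,0.06,0,0,0,0,0.4],[0.05,0.06,0,0,0,0,0.4],[0.05,0.06,0,0,0,0,0.4],[0.05,0.06,0,0,0,0,0.4],[0,0,0,0,0,0,0.4],[0,0,0,0,0,0,0.4]]]'; python3 -m jog '[[[0,0.04,0,0,0,0,0.4],[0,0,0,0,0,0,0.4]]]'; python3 -m jog '[[[0,0.04,0,0,0,0,0.4],[0,0,0,0,0,0,0.4]]]'
```

```text
time: 13.8
tool_pos: [566.3, -78.5, 28.3]
tcp_rot: [179.9, 0.1, 87.2]
ft_force: [-1.0, -1.8, 5.7]
finger_gap: 51.0
time: 14.05
tool_pos: [567.6, -78.4, 28.3]
tcp_rot: [180.0, 0.0, 87.2]
ft_force: [-6.7, -0.0, 9.8]
finger_gap: 51.1
time: 14.3
tool_pos: [568.6, -78.4, 28.3]
tcp_rot: [-179.9, 0.0, 87.2]
ft_force: [-11.4, 0.6, 14.4]
finger_gap: 51.0
```

```bash
python3 -m jog '[[[0.04,0,0,0,0,0,0.4],[0,0,0,0,0,0,0.4]]]';python3 -m jog '[[[0.04,0,0,0,0,0,0.4],[0,0,0,0,0,0,0.4]]]'; python3 -m jog '[[[0.03,0,0,0,0,0,0.4],[0,0,0,0,0,0,0.4]]]'
```

```text
time: 14.55
tool_pos: [568.6, -78.3, 28.3]
tcp_rot: [-179.9, 0.2, 87.2]
ft_force: [-12.5, -8.8, 13.4]
finger_gap: 50.9
time: 14.8
tool_pos: [568.7, -76.9, 28.3]
tcp_rot: [-179.9, 0.2, 87.1]
ft_force: [-12.1, -12.1, 13.3]
finger_gap: 51.1
time: 15.05
tool_pos: [568.7, -75.6, 28.3]
tcp_rot: [-179.9, 0.2, 87.1]
ft_force: [-12.2, -12.4, 13.2]
finger_gap: 51.0
```

```bash
python3 -m jog '[[[0.03,0,0,0,0,0,0.4],[0,0,0,0,0,0,0.4]]]';python3 -m jog '[[[0.03,0,0,0,0,0,0.4],[0,0,0,0,0,0,0.4]]]'; python3 -m jog '[[[0.03,0,0,0,0,0,0.4],[0,0,0,0,0,0,0.4]]]'
```

```text
time: 15.3
tool_pos: [568.8, -74.1, 28.3]
tcp_rot: [-179.9, 0.2, 87.1]
ft_force: [-12.4, -12.4, 12.8]
finger_gap: 50.9
time: 15.55
tool_pos: [568.9, -73.2, 28.4]
tcp_rot: [-179.9, 0.3, 87.1]
ft_force: [-12.2, -15.8, 12.7]
finger_gap: 50.9
time: 15.8
tool_pos: [568.9, -73.1, 28.4]
tcp_rot: [-179.9, 0.4, 87.1]
ft_force: [-12.7, -22.0, 12.0]
finger_gap: 51.0
```

```bash
python3 -m jog '[[[0,0.02,0,0,0,0,0.4],[0,0,0,0,0,0,0.4],[0,0,0,0,0,0,0.4]]]'
python3 - <<'E'
from bench import telemetry,snapshot,camera_params
from h import *
s=telemetry.sense();c=camera_params("wrist");p,d=snapshot("wrist");K,E=c["K"],c["extrinsics"];print(s["tool_pos"],s["tcp_rot"],s["time"],s["ft_force"])
ax=axes(K);W=(ax/ax[...,2:]*d[...,None])@E[:3,:3].T+E[:3,3];H=cv2.cvtColor(p,cv2.COLOR_RGB2HSV).astype(int)
m=(H[...,0]>12)&(H[...,0]<35)&(H[...,1]>90)&(abs(W[...,2]-57)<6)&(np.hypot(W[...,0]-569,W[...,1]+74)<80)
k=cv2.morphologyEx(m.astype(np.uint8),cv2.MORPH_CLOSE,np.ones((9,9)));N,l,st,_=cv2.connectedComponentsWithStats(k);i=1+np.argmax(st[1:,4]);w=W[(l==i)&m];r=cv2.minAreaRect(w[:,:2].astype(np.float32))
A=np.linalg.svd(w-w.mean(0),full_matrices=False)[2][2];print("rack top",r,np.median(w[:,2]),A*np.sign(A[2]))
R=np.array([[.9988,.0497],[-.0497,.9988]]) # columns ex,ey -> nest frame
B=(cv2.boxPoints(r)-[551.5,-87.9])@np.array([[.9988,.0497],[-.0497,.9988]]);print("box in nest",B.round(1),"want x -9..43, y max 63")
q=W[(W[...,2]>19)&(W[...,2]<27)&(abs(W[...,0]-575)<60)&(abs(W[...,1]+80)<90)&(p.max(-1)<110)];n=(q[:,:2]-[551.5,-87.9])@np.array([[.9988,.0497],[-.0497,.9988]])
f=n[(n[:,0]>40)&(n[:,1]>-70)&(n[:,1]<60)];g=n[(n[:,1]>58)&(n[:,0]<30)]
print("far stop x",np.percentile(f[:,0],[2,98]) if len(f) else 0,"left stop y",np.percentile(g[:,1],[2,98]) if len(g) else 0)
P,D=snapshot("top");c=camera_params("top");np.savez("top3.npz",p=P,d=D,K=c["K"],E=c["extrinsics"])
cv2.imwrite("pics/fin.png",np.hstack([p,cv2.resize(P[120:270,75:205],(288,332))[:332] if 0 else cv2.copyMakeBorder(cv2.resize(P[180:270,75:165],(288,288)),0,96,0,0,0)])[:,:,::-1])
E
```

```text
time: 16.18
tool_pos: [568.9, -73.1, 28.4]
tcp_rot: [-179.8, 0.4, 87.1]
ft_force: [-18.7, -22.4, 17.6]
finger_gap: 50.8
[568.8948638  -73.12111236  28.41678498] [-179.79761863    0.3936332    87.12329031] 16.175 [-18.71918535 -22.44551809  17.61191279]
rack top ((569.6785278320312, -64.42169952392578), (78.03482055664062, 52.76898193359375), 87.14236450195312) 56.786596588819805 [0.00521975 0.01067495 0.9999294 ]
box in nest [[ -9.4 -14.7]
 [ 43.4 -14.7]
 [ 43.4  63.4]
 [ -9.4  63.4]] want x -9..43, y max 63
far stop x [50.32001875 55.10223179] left stop y [63.18742849 74.8398396 ]
```

View pics/fin.png

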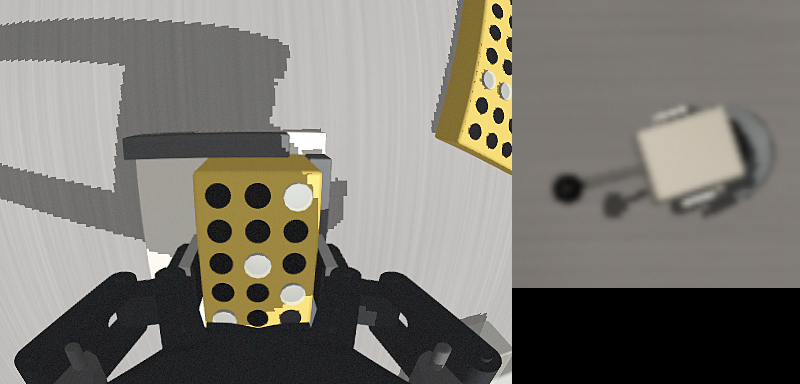

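Run:
```python
from h import *
p,d,W,H,K,E=load("top3");H=H.astype(int);v,u=np.mgrid[:384,:512]
reg=(u>75)&(u<165)&(v>200)&(v<260)
m=reg&(p.min(-1)>150)&(W[...,2]>140)&(W[...,2]<230)
r=cv2.minAreaRect(np.argwhere(m)[:,::-1].astype(np.float32));w=W[m];r2=cv2.minAreaRect(w[:,:2].astype(np.float32));print("head",r2)
g=(95-p.max(-1).astype(int)).clip(0)*(reg&(u<103)&(W[...,2]>180));uu,vv=(g*u).sum()/g.sum(),(g*v).sum()/g.sum()
k=ray(np.array(uu),np.array(vv),238.,K,E);print("knob",uu,vv,k)
for O in((484.5,241.5),(486,243)):
    dx=k[:2]-O;psi=np.arctan2(-dx[0],dx[1]);hd=np.array([569.2,-73.8])-O
    print(np.degrees(psi),"lateral mm",np.hypot(*hd)*np.sin(psi-np.arctan2(hd[0],-hd[1])),"h",np.hypot(*dx))
```

```text
head ((487.64794921875, 234.16563415527344), (83.8995590209961, 69.36672973632812), 17.50353240966797)
knob 92.12938699110903 238.48221806270473 [459.49066377 320.67993525 238.        ]
17.528954465364787 lateral mm 14.197544715767101 h 83.03570945743083
18.842906323121053 lateral mm 23.5772069272243 h 82.07872591628255
```

Run:
```python
from bench import job,telemetry
s=telemetry.sense();print(s["ft_force"],s["time"]);print(job.hand_in())
```

```text
[-19.90110949 -21.75661955  17.68090951] 16.275
the job is handed in; nothing more can be done
None
```

I aimed the reader with its knob, then set the small rack in the nest corner and handed the job in at 16.3 s while still pressing it against both stops. No verdict is reported.

- **Rack:** the last wrist view puts its faces at nest x = 43.4 and y = 63.4 mm, against stop faces at 43 and 63. Its yaw is within about 0.1° of the nest and it is flat. The arm feels about 20 N towards the far stop and 22 N towards the left stop. About 12 N of the left value, at most, is friction. The grip is 60 N.
- **Aim:** the head stands about 2.5° off in swivel. I estimate the line of sight passes 14 mm sideways of the home spot and 4–8 mm off in height, inside the 30 mm limit. I did not re-aim.
- **Disagreements:** swivel readings ranged from 16.0° to 19.4°, with most near 17.4°. With a less likely position for the reader's base, the sideways error would be 23.6 mm. Tilt readings ranged from 0.35 to 0.40 rad against 0.41 wanted; the lowest came from a noisy plane fit and would put the height error near 21 mm.
- **Bystanders:** the arm never went close to the large rack, the tip box or the bottle. I did not measure them again at the end.

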